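# Slide the grout tins into the divided crate

### The job

Put the three wide grout tins away: slide each one upright along the table, without lifting or tipping it, through the open front of the divided crate into an empty bay of its own, far enough in that it does not stick out past the front edges of the walls. Leave the tin that is already in the crate and everything else on the table where they are.

Things in the scene. Friction and masses are not known exactly. Their poses are not given: they have to be found in the camera images.
- tin1: one of the three identical grout tins to be put away, all standing on the table in front of the crate: bare metal with a broad paper band, upright cylinder 88 mm in diameter (too wide for the gripper to grasp), 80 mm high, about 0.65 kg. Origin: centre of its underside, z up
- tin2: one of the three identical grout tins to be put away, all standing on the table in front of the crate: bare metal with a broad paper band, upright cylinder 88 mm in diameter (too wide for the gripper to grasp), 80 mm high, about 0.65 kg. Origin: centre of its underside, z up
- tin3: one of the three identical grout tins to be put away, all standing on the table in front of the crate: bare metal with a broad paper band, upright cylinder 88 mm in diameter (too wide for the gripper to grasp), 80 mm high, about 0.65 kg. Origin: centre of its underside, z up
- bay1: one of the crate's bays that are empty at the start, with a thin white paper sheet (88 mm square) on its floor. Clear space 104 mm wide (y) by 108 mm deep (x). Origin on the floor, on the bay's centre line; +x points into the bay: back wall at x = +52 mm, open front edge at x = -56 mm, side walls at y = +-52 mm. A tin is wholly inside with its centre at x = -12 to +8 mm. Fixed
- bay2: one of the crate's bays that are empty at the start, with a thin white paper sheet (88 mm square) on its floor. Clear space 104 mm wide (y) by 108 mm deep (x). Origin on the floor, on the bay's centre line; +x points into the bay: back wall at x = +52 mm, open front edge at x = -56 mm, side walls at y = +-52 mm. A tin is wholly inside with its centre at x = -12 to +8 mm. Fixed
- bay3: one of the crate's bays that are empty at the start, with a thin white paper sheet (88 mm square) on its floor. Clear space 104 mm wide (y) by 108 mm deep (x). Origin on the floor, on the bay's centre line; +x points into the bay: back wall at x = +52 mm, open front edge at x = -56 mm, side walls at y = +-52 mm. A tin is wholly inside with its centre at x = -12 to +8 mm. Fixed
- crate: fixed plywood crate, four equal bays side by side along its y, open on top and at the front (-x, towards the robot), floors level with the table. 456 mm wide, walls 60 mm high and 8 mm thick; bays 104 mm wide, centre lines at y = -168, -56, +56, +168 mm; front edges of the walls at x = -53 mm, inner face of the back wall at x = +55 mm, its outer face at +65. Origin on the table
- full_bay_tin: a fourth tin of the same kind (88 mm diameter, 80 mm high) that already stands in the remaining bay, which has no paper showing; to be left alone. Origin: centre of its underside
- jar_a: bystander: small clear glass jar, 50 mm diameter, 78 mm high, standing near the tins; origin: centre of its underside
- jar_b: bystander: small amber jar, 50 mm diameter, 72 mm high, standing near the tins; origin: centre of its underside
- tiles: bystander: stack of three square tiles, 60 x 60 mm, 21 mm high, near the tins; origin: centre of its underside
- spray: bystander: white bottle, 60 mm diameter, 170 mm high, left of the tins; origin: centre of its underside
- hammer: bystander: hammer lying on the right, about 260 mm long along its x, handle to -x; origin near its middle, on the table
- brush: bystander: brush lying on the left, about 200 mm long along its x, handle to -x; origin near its middle, on the table
- mug: bystander: white mug, 76 mm diameter, 85 mm high, right of the crate, handle to its +y; origin: centre of its underside
Not all that is in view belongs to the job. Leave any blue or pink look-alike of the tin2 alone. Leave any orange look-alike of the tin3 alone.

How it is judged:
By the outcome, as a careful person would: the job done as asked, in the order asked, and still so for the second after the job is handed in, with the robot touching nothing.
It also fails if it takes over 67 s, if anything falls off the work surface, if the arm or the gripper's body presses on something with over 40 N, if the wrist force passes 120 N, or if a joint passes its speed limit or range.

### The arm

A 6-joint arm with a two-finger parallel gripper is mounted at the origin on the work surface. World frame = base frame: x ahead of the robot, y to its left, z up, the work surface at z = 0. Lengths are in m, angles in degrees, forces in N, time in s.
With the tool pointing down it reaches from about 0.325 to 0.925 m from the base axis. Payload 3.1 kg.
Tool frame: the origin (TCP) lies on the centre line of the jaws, within the pads' length; the fingertips stand 17 mm ahead of it and the grasp point (between the pads) lies 2 mm behind it; z points along the fingers, y is the line along which they close (so a half turn about z gives the same grasp; the last joint's range is limited). The gripper opens to 85 mm and grips with 20 to 120 N. Pads are 22 mm wide; open, the fingers measure 114 mm over their backs; the gripper's body (76 mm by 85 mm) begins 54 mm behind the grasp point. The pads swing forward as they close: fully open they stand 13 mm farther back than shut.
Start: joints at [61.009, 12.427, 92.441, -0, 75.132, -6.429], TCP at [0.24, 0.577, 0.248] pointing down, gripper open.
Joint ranges: [-157.48, 157.48], [-44.54, 120.13], [17.64, 146.25], [-64.5, 244.5], [7.68, 150.69], [-147.95, 147.95]. Speed limits (degrees/s): [159.86, 159.86, 180, 180, 180, 180].

### API

Orientations are given as [roll, pitch, yaw] about the fixed x, y, z axes, in that order (R = Rz(yaw) Ry(pitch) Rx(roll)).
In Python, from station import bot gives the robot as it stands. The module is installed in compiled form; this text tells all that it offers.
- The arm moves only by the tool send_rows, never from a script. Its arguments are lists of equal length, an entry for each row: "claw": the closure, from 0 (fully open) to 1 (shut); "xyz": the shift along the tool's x, y, z as a fraction of full scale, a list of three; "rot": the turn, a rotation vector about the tool's x, y, z as a fraction of full scale, a list of three. In form: {"claw": [claw, ...], "xyz": [[dx, dy, dz], ...], "rot": [[ax, ay, az], ...]}. A call has 1 to 10 rows; each row shifts and turns the commanded pose from where the row before left it, along the tool's axes as they then stand; what a row does not reach is not made up. Full scale, the value 1, is 0.04 m for a shift and 0.08 rad for a turn. A row lasts 1/12 s, in which the tool goes at most 41.7 mm and 7.16 degrees, less where a joint would pass 70% of its speed; a pose out of reach is approached as far as the arm can. A call with a number of a shift or a turn outside -1 to 1 is refused whole. A call with a gripper value outside its range is refused whole. The fingers move at their own pace and stop on an object; "squeeze" is the grip in N (left out, the last holds). Time passes only in rows, so rows that do not move let the fingers close. It gives the time, the measured TCP pose, the force, the opening and the grip force at its end, in the units of the state.
- bot.read_state(): the state, without advancing time (a new reading comes with each control period).
- bot.read_camera(name): name is "scene" or "top" or "wrist"; returns a dict with "pixels" (420x560x3 uint8, red, green, blue), "z_map" (420x560 float32, m along the optical axis (not along the pixel's ray), 0 where there is no reading), "vertical_fov" (degrees; the focal length in pixels is half the picture's height over the tangent of half this angle, whatever the lens; pixels are square), "cx", "cy" (the principal point, pixels), "extrinsics" (4x4, takes a point from camera to world coordinates). Camera axes: x right, y up, looking along -z (the intrinsics and any distortion apply to the point x, -y, -z); pixel columns grow to the right and rows downward; lengths in m; the calibration is good to about 2 mm. The wrist camera is an equidistant fisheye: a pixel r from the principal point sees the ray r / f radians off the axis. A picture is of the moment at which its call begins.
- bot.finish_job(): hands the job in; it is judged then, once.
Trained networks look in a picture, given as the dict that the camera call returned (one of the last four; its "shot" number tells which), for a name from the list of things; names that differ only in an ending like _2 or _b are one class to them, and where a whole thing is asked for, a point or a joint stands for the part that bears it (a point fixed in the world has none). Each returns a list of dicts, best first, with "p" (0 to 1); they miss things now and then, are a little off and sometimes report something else, mostly with a low value. They report only what shows in the picture. A call takes as long as a camera call. They do not tell look-alikes from the thing itself.
- bot.find_in(picture, name): "point" ([x, y, z] in m, in world coordinates, good to about 4 mm: the middle of the surface that is visible of it).
- bot.trace(picture, name): "region" (420x560 bool, what is visible of it).
- bot.tip_of(picture, name): "point" ([x, y, z] in m, in world coordinates, good to about 4 mm: a listed point, or the origin of a listed thing).
The state is a dict: "t": time; "joint_positions": joint angles; "qvel": joint speeds; "joint_torque": joint torques, N m; "tool_pos": TCP position; "tool_rot": TCP orientation; "contact_force": force on the tool from outside, world axes, zero at the start; "torque": the same for the moment, N m; "grip_width": finger opening in m; "finger_force": force on a finger pad.
Only numpy, scipy, OpenCV 4.12 (cv2) and the standard library are available. Lean on these libraries where they do the work, as an engineer would, in place of code of your own. Each camera call takes 0.05 s, during which the arm holds its last target. There are 200 camera calls.

## Working session

There is one attempt and no reset: what is moved stays moved. The work goes in short steps, Python scripts to look and compute and a tool call to move; the robot and the scene stay as the last step left them, time stands still between calls to the robot, and variables do not carry over. Pictures are saved under pics/ and viewed, at most 10 in all, crops included, and the job is handed in when it is done.

Besides the shell and the picture viewer there is one more tool, called after "Call:" in YAML: its name, and indented under it one key for each argument. send_rows: Moves the arm, as the interface text tells. Shift numbers are shares of 0.04 m and turn numbers shares of 0.08 rad, none past 1 either way. Its arguments: {"type":"object","properties":{"claw":{"type":"array","items":{"type":"number"}},"xyz":{"type":"array","items":{"type":"array","items":{"type":"number"}}},"rot":{"type":"array","items":{"type":"array","items":{"type":"number"}}},"squeeze":{"type":"number"}},"required":["claw","xyz","rot"]}

```bash
mkdir -p pics; cat > h.py <<'E'
import numpy as np, cv2
from station import bot
def snap(n,f):
    p=bot.read_camera(n); cv2.imwrite('pics/'+f,p['pixels'][:,:,::-1]); return p
def cloud(p):
    H,W=p['z_map'].shape; f=H/2/np.tan(np.radians(p['vertical_fov'])/2)
    v,u=np.mgrid[:H,:W]; z=p['z_map']
    P=np.stack([(u-p['cx'])/f*z,-(v-p['cy'])/f*z,-z],-1)
    E=np.array(p['extrinsics']); return P@E[:3,:3].T+E[:3,3]
E
python3 - <<'E'
from h import *
p=snap('top','top0.png'); q=snap('scene','scene0.png')
print(p['vertical_fov'],p['extrinsics'])
for n in ['tin1','bay1','crate','full_bay_tin','jar_a','jar_b','tiles','spray','hammer','brush','mug']:
    print(n,[(np.round(d['point'],3).tolist(),round(d['p'],2)) for d in bot.tip_of(p,n)])
s=bot.read_state();print(s['t'],s['tool_pos'],s['tool_rot'],s['contact_force'])
E
```

```text
56.15769503904998 [[-0.00448814  0.99877414 -0.04929579  0.39775953]
 [-0.99983709 -0.00534384 -0.01724043 -0.00928963]
 [-0.01748273  0.04921038  0.99863542  1.31198291]
 [ 0.          0.          0.          1.        ]]
tin1 [([0.598, 0.302, 0.001], 0.79), ([0.362, 0.29, -0.002], 0.76), ([0.478, 0.203, 0.001], 0.75), ([0.458, -0.278, -0.001], 0.63), ([0.284, -0.2, 0.001], 0.63), ([0.476, -0.027, 0.001], 0.55)]
bay1 [([0.645, -0.187, -0.002], 0.94), ([0.654, 0.152, 0.002], 0.73), ([0.647, -0.078, -0.0], 0.56), ([0.541, 0.519, -0.001], 0.32)]
crate [([0.646, -0.018, 0.002], 0.87)]
full_bay_tin [([0.65, 0.034, 0.004], 0.89)]
jar_a [([0.373, 0.121, -0.003], 0.74), ([0.382, -0.116, 0.001], 0.58)]
jar_b [([0.373, 0.121, -0.003], 0.74), ([0.382, -0.116, 0.001], 0.58)]
tiles [([0.364, -0.036, 0.003], 0.91), ([0.649, -0.015, -0.001], 0.36)]
spray [([0.537, 0.516, 0.002], 0.9), ([0.365, -0.038, 0.001], 0.42), ([0.655, 0.15, -0.001], 0.16)]
hammer [([0.391, -0.484, 0.0], 0.75)]
brush [([0.311, 0.453, -0.004], 0.98)]
mug [([0.637, -0.393, -0.002], 0.89)]
0.65 [0.23980884 0.57720924 0.24832832] [1.79996502e+02 4.73871715e-04 1.57438329e+02] [-0.41313062 -0.17549656 -0.54704534]
```

View pics/top0.png

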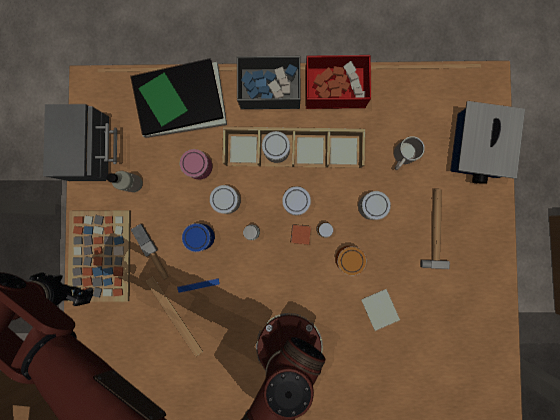

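View pics/scene0.png

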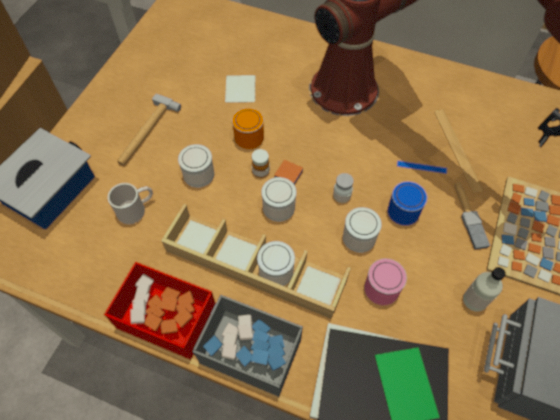

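The top view shows the three bare-metal tins at px (224,199), (296,201) and (376,206). The coloured look-alikes are pink (195,165), blue (198,237) and orange (350,259). The full bay is the second from the left (275,146). Next I refine the tin, crate and neighbour positions from depth.

```bash
cat >> h.py <<'E'
def tins(p,C=None,h=0.08):
    C=cloud(p) if C is None else C; out=[]
    m=((abs(C[...,2]-h)<.008)&(p['z_map']>0)&(C[...,0]>.2)&(C[...,0]<.75)&(abs(C[...,1])<.42)).astype(np.uint8)
    n,l,st,_=cv2.connectedComponentsWithStats(m)
    for i in range(1,n):
        if st[i,4]<150: continue
        P=C[l==i]; (c,r)=cv2.minEnclosingCircle(P[:,:2].astype(np.float32))
        out.append([*np.round(c,3),round(r,3),*np.round(np.median(P,0),3),st[i,4]])
    return out
E
python3 - <<'E'
from h import *
for cam in ['top','scene']:
    p=bot.read_camera(cam); C=cloud(p); print(cam)
    for t in tins(p,C): print(*t)
    w=(abs(C[...,2]-.06)<.006)&(C[...,0]>.57)&(C[...,0]<.74)&(C[...,1]>-.28)&(C[...,1]<.25)
    P=C[w][:,:2].astype(np.float32); print('crate',w.sum(),cv2.minAreaRect(P))
    for n in ['tiles','jar_b']:
        d=bot.trace(p,n)
        if d:
            Q=C[d[0]['region']]; Q=Q[Q[:,2]>.012]; print(n,np.percentile(Q,[3,50,97],axis=0).round(3).tolist())
E
```

```text
top
0.652 0.041 0.045 0.651 0.041 0.082 620
0.598 0.301 0.046 0.598 0.301 0.082 621
0.483 0.206 0.045 0.484 0.205 0.082 632
0.477 -0.024 0.045 0.476 -0.024 0.081 632
0.461 -0.273 0.045 0.46 -0.273 0.081 644
0.362 0.292 0.045 0.362 0.291 0.082 638
0.377 0.122 0.022 0.377 0.121 0.079 158
0.288 -0.195 0.045 0.289 -0.194 0.081 654
crate 948 ((0.6540343761444092, -0.014760464429855347), (0.4563707411289215, 0.11849010735750198), 88.58716583251953)
tiles [[0.597, -0.24, 0.018], [0.699, -0.015, 0.058], [0.714, 0.209, 0.066]]
jar_b [[0.357, 0.098, 0.035], [0.377, 0.118, 0.078], [0.399, 0.14, 0.083]]
scene
0.288 -0.197 0.048 0.291 -0.195 0.08 652
0.464 -0.275 0.049 0.464 -0.273 0.08 745
0.379 0.12 0.024 0.38 0.121 0.078 208
0.476 -0.026 0.047 0.479 -0.025 0.08 833
0.63 -0.385 0.047 0.636 -0.376 0.08 241
0.363 0.29 0.047 0.365 0.29 0.08 845
0.483 0.205 0.047 0.485 0.204 0.08 922
0.652 0.038 0.046 0.654 0.039 0.08 1018
0.597 0.299 0.046 0.6 0.299 0.08 1083
crate 1651 ((0.6547351479530334, -0.017722919583320618), (0.4562378525733948, 0.1201288178563118), 88.28511047363281)
tiles [[0.342, -0.068, 0.015], [0.369, -0.039, 0.02], [0.426, -0.009, 0.07]]
jar_b [[0.362, 0.1, 0.018], [0.391, 0.122, 0.066], [0.403, 0.143, 0.082]]
```

```bash
cat >> h.py <<'E'
def plan(wps,pose=None):
    "wps: (x,y,z,yaw,rows); prints rows as fractions"
    s=bot.read_state(); x=np.array(s['tool_pos']); yaw=s['tool_rot'][2]
    print('now',x.round(4),round(yaw,2),round(s['t'],2),'F',np.round(s['contact_force'],1),'w',round(s['grip_width'],4))
    for X,Y,Z,W,n in wps:
        d=(np.array([X,Y,Z])-x)/n; a=((W-yaw+180)%360-180)/n
        R,T=[],[]
        for i in range(n):
            c,sn=np.cos(np.radians(yaw)),np.sin(np.radians(yaw))
            v=np.array([d[0]*c+d[1]*sn,d[0]*sn-d[1]*c,-d[2]])/.04
            r=-np.radians(a)/.08
            v=v.round(2);r=round(r,2)
            R.append(v.tolist());T.append([0,0,r])
            v=v*.04; x=x+[v[0]*c+v[1]*sn,v[0]*sn-v[1]*c,-v[2]]; yaw-=np.degrees(r*.08)
        print('xyz',R,'\nrot',T,'->',x.round(4),round(yaw,1))
E
python3 -c "
from h import *
plan([(.435,.2325,.248,150,10),(.435,.2325,.035,150,8)])"
```

```text
now [0.2398 0.5772 0.2483] 157.44 0.95 F [-0.5 -0.8  0.3] w 0.0853
xyz [[-0.78, -0.61, 0.0], [-0.79, -0.6, 0.0], [-0.8, -0.59, 0.0], [-0.8, -0.58, 0.0], [-0.81, -0.57, 0.0], [-0.82, -0.56, 0.0], [-0.83, -0.55, 0.0], [-0.83, -0.54, 0.0], [-0.84, -0.53, 0.0], [-0.85, -0.51, 0.0]] 
rot [[0, 0, np.float64(0.16)], [0, 0, np.float64(0.16)], [0, 0, np.float64(0.16)], [0, 0, np.float64(0.16)], [0, 0, np.float64(0.16)], [0, 0, np.float64(0.16)], [0, 0, np.float64(0.16)], [0, 0, np.float64(0.16)], [0, 0, np.float64(0.16)], [0, 0, np.float64(0.16)]] -> [0.4349 0.2317 0.2483] 150.1
xyz [[0.0, 0.0, 0.67], [0.0, 0.0, 0.67], [0.0, 0.0, 0.67], [0.0, 0.0, 0.67], [0.0, 0.0, 0.67], [0.0, 0.0, 0.67], [0.0, 0.0, 0.67], [0.0, 0.0, 0.67]] 
rot [[0, 0, np.float64(0.0)], [0, 0, np.float64(0.0)], [0, 0, np.float64(0.0)], [0, 0, np.float64(0.0)], [0, 0, np.float64(0.0)], [0, 0, np.float64(0.0)], [0, 0, np.float64(0.0)], [0, 0, np.float64(0.0)]] -> [0.4349 0.2317 0.0339] 150.1
```

Call:
send_rows:
  claw: [0.34,0.34,0.34,0.34,0.34,0.34,0.34,0.34,0.34,0.34]
  xyz:
    - [-0.78,-0.61,0]
    - [-0.79,-0.6,0]
    - [-0.8,-0.59,0]
    - [-0.8,-0.58,0]
    - [-0.81,-0.57,0]
    - [-0.82,-0.56,0]
    - [-0.83,-0.55,0]
    - [-0.83,-0.54,0]
    - [-0.84,-0.53,0]
    - [-0.85,-0.51,0]
  rot:
    - [0,0,0.16]
    - [0,0,0.16]
    - [0,0,0.16]
    - [0,0,0.16]
    - [0,0,0.16]
    - [0,0,0.16]
    - [0,0,0.16]
    - [0,0,0.16]
    - [0,0,0.16]
    - [0,0,0.16]

```text
t: 1.78
tool_pos: [0.4355, 0.23, 0.2487]
tool_rot: [180.0, 0.0, 150.1]
contact_force: [0.6, 0.4, 0.2]
grip_width: 0.0565
finger_force: 0.0
```

```bash
python3 -c "
from h import *
p=snap('wrist','w1.png')
plan([(.435,.2325,.035,150,8)])"
```

```text
now [0.4392 0.2241 0.2489] 149.77 1.83 F [ 2.  -3.1  0.8] w 0.0562
xyz [[0.02, 0.02, 0.67], [0.02, 0.02, 0.67], [0.02, 0.02, 0.67], [0.02, 0.02, 0.67], [0.02, 0.02, 0.67], [0.02, 0.02, 0.67], [0.02, 0.02, 0.67], [0.02, 0.02, 0.67]] 
rot [[0, 0, np.float64(-0.01)], [0, 0, np.float64(-0.01)], [0, 0, np.float64(-0.01)], [0, 0, np.float64(-0.01)], [0, 0, np.float64(-0.01)], [0, 0, np.float64(-0.01)], [0, 0, np.float64(-0.01)], [0, 0, np.float64(-0.01)]] -> [0.4369 0.2329 0.0345] 150.1
```

View pics/w1.png

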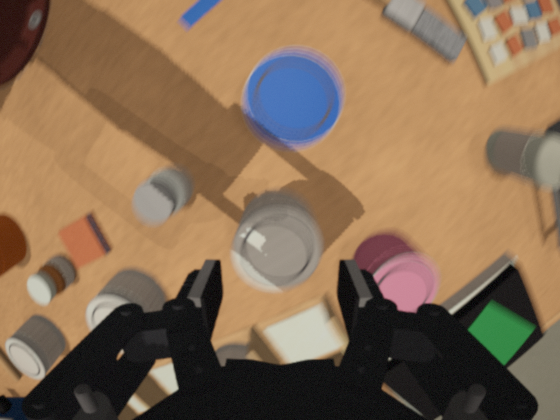

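The wrist view was taken while still settling. The tin is at (277,240), ahead of the fingers, and the space below them is clear, so I descend.

Call:
send_rows:
  claw: [0.34,0.34,0.34,0.34,0.34,0.34,0.34,0.34,0.34]
  xyz:
    - [0,0,0]
    - [0,0,0.67]
    - [0,0,0.67]
    - [0,0,0.67]
    - [0,0,0.67]
    - [0,0,0.67]
    - [0,0,0.67]
    - [0,0,0.67]
    - [0,0,0.6]
  rot:
    - [0,0,0]
    - [0,0,0]
    - [0,0,0]
    - [0,0,0]
    - [0,0,0]
    - [0,0,0]
    - [0,0,0]
    - [0,0,0]
    - [0,0,0]

```text
t: 2.58
tool_pos: [0.4339, 0.2328, 0.0353]
tool_rot: [-180.0, -0.0, 150.2]
contact_force: [0.6, -0.3, -1.3]
grip_width: 0.056
finger_force: 0.0
```

```bash
python3 -c "
from h import *
import math
def T(x,y,a,d=.045): a=math.radians(a); return (x-d*math.cos(a), y-d*math.sin(a))
plan([(*T(.542,.156,-30),.035,150,10),(*T(.574,.154,-12),.035,168,5),(*T(.650,.152,-2),.035,178,8)])"
```

```text
now [0.4339 0.2328 0.0353] 150.19 2.58 F [ 0.6 -0.3 -1.3] w 0.056
xyz [[-0.22, -0.03, 0.0], [-0.22, -0.03, 0.0], [-0.22, -0.03, 0.0], [-0.22, -0.03, 0.0], [-0.22, -0.03, 0.0], [-0.22, -0.03, 0.0], [-0.22, -0.03, 0.0], [-0.22, -0.03, 0.0], [-0.22, -0.03, 0.0], [-0.22, -0.03, 0.0]] 
rot [[0, 0, np.float64(0.0)], [0, 0, np.float64(0.0)], [0, 0, np.float64(0.0)], [0, 0, np.float64(0.0)], [0, 0, np.float64(0.0)], [0, 0, np.float64(0.0)], [0, 0, np.float64(0.0)], [0, 0, np.float64(0.0)], [0, 0, np.float64(0.0)], [0, 0, np.float64(0.0)]] -> [0.5042 0.1787 0.0353] 150.2
xyz [[-0.15, -0.0, 0.0], [-0.15, -0.01, 0.0], [-0.15, -0.02, 0.0], [-0.15, -0.03, 0.0], [-0.14, -0.04, 0.0]] 
rot [[0, 0, np.float64(-0.78)], [0, 0, np.float64(-0.78)], [0, 0, np.float64(-0.78)], [0, 0, np.float64(-0.78)], [0, 0, np.float64(-0.78)]] -> [0.5301 0.1635 0.0353] 168.1
xyz [[-0.24, 0.02, 0.0], [-0.24, 0.01, 0.0], [-0.24, 0.01, 0.0], [-0.24, 0.0, 0.0], [-0.24, -0.0, 0.0], [-0.24, -0.01, 0.0], [-0.24, -0.01, 0.0], [-0.24, -0.02, 0.0]] 
rot [[0, 0, np.float64(-0.27)], [0, 0, np.float64(-0.27)], [0, 0, np.float64(-0.27)], [0, 0, np.float64(-0.27)], [0, 0, np.float64(-0.27)], [0, 0, np.float64(-0.27)], [0, 0, np.float64(-0.27)], [0, 0, np.float64(-0.27)]] -> [0.6063 0.1533 0.0353] 178.0
```

Call:
send_rows:
  claw: [0.34,0.34,0.34,0.34,0.34,0.34,0.34,0.34,0.34,0.34]
  xyz:
    - [-0.22,-0.03,0]
    - [-0.22,-0.03,0]
    - [-0.22,-0.03,0]
    - [-0.22,-0.03,0]
    - [-0.22,-0.03,0]
    - [-0.22,-0.03,0]
    - [-0.22,-0.03,0]
    - [-0.22,-0.03,0]
    - [-0.22,-0.03,0]
    - [-0.22,-0.03,0]
  rot:
    - [0,0,0]
    - [0,0,0]
    - [0,0,0]
    - [0,0,0]
    - [0,0,0]
    - [0,0,0]
    - [0,0,0]
    - [0,0,0]
    - [0,0,0]
    - [0,0,0]

```text
t: 3.42
tool_pos: [0.5071, 0.1774, 0.0388]
tool_rot: [179.9, 0.1, 150.1]
contact_force: [-4.4, 3.4, 3.7]
grip_width: 0.0564
finger_force: 0.0
```

```bash
python3 -c "
from h import *
p=snap('top','t1.png');C=cloud(p)
for t in tins(p,C):print(*t)
q=snap('scene','s1.png')
for t in tins(q):print(*t)
import math
def T(x,y,a,d=.045): a=math.radians(a); return (x-d*math.cos(a), y-d*math.sin(a))
plan([(*T(.574,.154,-12),.035,168,5),(*T(.650,.152,-2),.035,178,8)])"
```

```text
0.653 0.041 0.045 0.651 0.041 0.081 619
0.598 0.3 0.046 0.602 0.303 0.082 544
0.555 0.151 0.045 0.565 0.133 0.084 255
0.477 -0.024 0.045 0.476 -0.024 0.082 633
0.461 -0.272 0.045 0.46 -0.272 0.081 642
0.361 0.302 0.043 0.356 0.312 0.082 266
0.288 -0.195 0.045 0.289 -0.194 0.081 654
0.288 -0.196 0.048 0.29 -0.195 0.081 648
0.46 -0.276 0.048 0.463 -0.273 0.08 746
0.477 -0.026 0.047 0.48 -0.024 0.081 840
0.631 -0.382 0.048 0.639 -0.376 0.081 243
0.362 0.291 0.047 0.366 0.29 0.08 851
0.538 0.145 0.064 0.557 0.149 0.083 1003
0.653 0.038 0.046 0.654 0.039 0.08 1017
0.598 0.298 0.046 0.6 0.298 0.08 1080
now [0.509  0.1767 0.039 ] 150.03 3.52 F [0.5 0.2 0.4] w 0.0563
xyz [[-0.12, -0.01, 0.02], [-0.12, -0.01, 0.02], [-0.12, -0.02, 0.02], [-0.12, -0.03, 0.02], [-0.12, -0.04, 0.02]] 
rot [[0, 0, np.float64(-0.78)], [0, 0, np.float64(-0.78)], [0, 0, np.float64(-0.78)], [0, 0, np.float64(-0.78)], [0, 0, np.float64(-0.78)]] -> [0.5295 0.1633 0.035 ] 167.9
xyz [[-0.24, 0.02, -0.0], [-0.24, 0.01, -0.0], [-0.24, 0.01, -0.0], [-0.24, 0.0, -0.0], [-0.24, -0.0, -0.0], [-0.24, -0.01, -0.0], [-0.24, -0.01, -0.0], [-0.24, -0.02, -0.0]] 
rot [[0, 0, np.float64(-0.28)], [0, 0, np.float64(-0.28)], [0, 0, np.float64(-0.28)], [0, 0, np.float64(-0.28)], [0, 0, np.float64(-0.28)], [0, 0, np.float64(-0.28)], [0, 0, np.float64(-0.28)], [0, 0, np.float64(-0.28)]] -> [0.6057 0.1531 0.035 ] 178.2
```

View pics/s1.png

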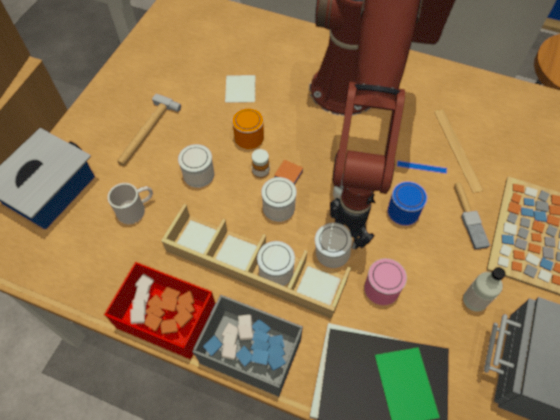

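The first tin is now in front of its bay at px (333,245), upright and in the notch, with the tool about 50 mm behind its centre. I continue into the bay.

```bash
cat >> h.py <<'E'
import math
def T(x,y,a,d=.050): a=math.radians(a); return (x-d*math.cos(a), y-d*math.sin(a),.035,180+a*180/math.pi)
E
python3 -c "
from h import *
plan([(*T(.572,.154,-12),5),(*T(.652,.152,-2),9)])"|sed 's/np.float64//g'
```

```text
now [0.509  0.1767 0.039 ] 150.03 3.52 F [0.5 0.2 0.4] w 0.0563
xyz [[-0.09, -0.02, 0.02], [-0.09, -0.02, 0.02], [-0.09, -0.03, 0.02], [-0.09, -0.03, 0.02], [-0.08, -0.04, 0.02]] 
rot [[0, 0, (-0.78)], [0, 0, (-0.78)], [0, 0, (-0.78)], [0, 0, (-0.78)], [0, 0, (-0.78)]] -> [0.523  0.1646 0.035 ] 167.9
xyz [[-0.22, 0.02, -0.0], [-0.22, 0.01, -0.0], [-0.22, 0.01, -0.0], [-0.22, 0.0, -0.0], [-0.22, -0.0, -0.0], [-0.22, -0.0, -0.0], [-0.22, -0.01, -0.0], [-0.22, -0.01, -0.0], [-0.22, -0.02, -0.0]] 
rot [[0, 0, (-0.24)], [0, 0, (-0.24)], [0, 0, (-0.24)], [0, 0, (-0.24)], [0, 0, (-0.24)], [0, 0, (-0.24)], [0, 0, (-0.24)], [0, 0, (-0.24)], [0, 0, (-0.24)]] -> [0.6016 0.154  0.035 ] 177.8
```

Call:
send_rows:
  claw: [0.34,0.34,0.34,0.34,0.34]
  xyz:
    - [-0.09,-0.02,0.02]
    - [-0.09,-0.02,0.02]
    - [-0.09,-0.03,0.02]
    - [-0.09,-0.03,0.02]
    - [-0.08,-0.04,0.02]
  rot:
    - [0,0,-0.78]
    - [0,0,-0.78]
    - [0,0,-0.78]
    - [0,0,-0.78]
    - [0,0,-0.78]

```text
t: 3.93
tool_pos: [0.5175, 0.1651, 0.0345]
tool_rot: [-179.9, -0.3, 168.1]
contact_force: [-14.9, 1.1, 20.4]
grip_width: 0.0562
finger_force: 0.0
```

Call:
send_rows:
  claw: [0.34,0.34,0.34,0.34,0.34,0.34,0.34,0.34]
  xyz:
    - [-0.22,0.02,0]
    - [-0.22,0.01,0]
    - [-0.22,0.01,0]
    - [-0.22,0,0]
    - [-0.22,0,0]
    - [-0.22,0,0]
    - [-0.22,-0.01,0]
    - [-0.1,-0.01,0]
  rot:
    - [0,0,-0.27]
    - [0,0,-0.27]
    - [0,0,-0.27]
    - [0,0,-0.27]
    - [0,0,-0.27]
    - [0,0,-0.27]
    - [0,0,-0.27]
    - [0,0,-0.27]

```text
t: 4.6
tool_pos: [0.5851, 0.1564, 0.0348]
tool_rot: [-179.9, -0.0, 177.9]
contact_force: [-9.4, -1.6, 10.7]
grip_width: 0.0564
finger_force: 0.0
```

```bash
python3 -c "
from h import *
p=snap('top','t2.png')
for t in tins(p):print(*t)
q=snap('scene','s2.png')
for t in tins(q):
  if t[0]>.5: print(*t)
plan([(*T(.652,.152,-2),2)])"
```

```text
0.653 0.041 0.045 0.651 0.041 0.082 618
0.598 0.302 0.045 0.598 0.31 0.082 456
0.477 -0.024 0.045 0.476 -0.024 0.081 638
0.461 -0.272 0.045 0.46 -0.273 0.081 639
0.362 0.293 0.044 0.369 0.308 0.082 347
0.288 -0.195 0.045 0.289 -0.194 0.081 648
0.631 -0.384 0.047 0.636 -0.374 0.081 237
0.616 0.154 0.064 0.632 0.155 0.08 1182
0.653 0.038 0.046 0.655 0.039 0.08 1020
0.598 0.297 0.046 0.6 0.299 0.08 1083
now [0.5857 0.1563 0.0349] 177.91 4.7 F [-4.2 -1.7  7.1] w 0.0565
xyz [[-0.2, -0.02, -0.0], [-0.2, -0.02, -0.0]] 
rot [[0, 0, np.float64(-0.01)], [0, 0, np.float64(-0.01)]] -> [0.6017 0.1541 0.0349] 178.0
```

View pics/s2.png

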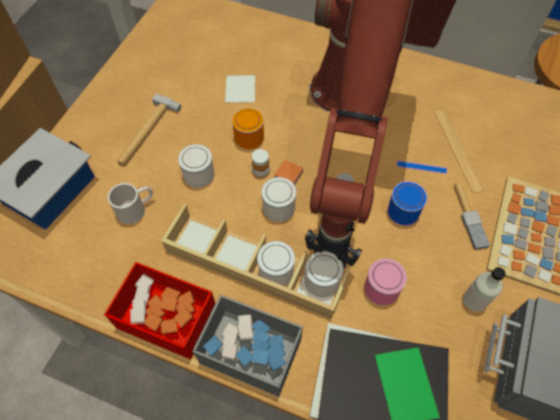

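Tin 1 is mostly inside the bay at px (323,274), centre near (0.633, 0.154). It needs about 19 mm more.

Call:
send_rows:
  claw: [0.34,0.34,0.34,0.34]
  xyz:
    - [-0.12,-0.01,0]
    - [-0.14,-0.01,0]
    - [-0.14,-0.01,0]
    - [-0.06,0,0]
  rot:
    - [0,0,0]
    - [0,0,0]
    - [0,0,0]
    - [0,0,0]

```text
t: 5.03
tool_pos: [0.603, 0.155, 0.0348]
tool_rot: [-180.0, -0.0, 177.9]
contact_force: [-8.6, -0.4, 9.9]
grip_width: 0.0566
finger_force: 0.0
```

```bash
python3 -c "
from h import *
q=snap('scene','s3.png')
for t in tins(q):
  if t[0]>.5: print(*t)
plan([])"
```

```text
0.633 -0.382 0.046 0.64 -0.377 0.08 238
0.652 0.037 0.046 0.655 0.039 0.08 1022
0.634 0.155 0.064 0.65 0.153 0.08 1192
0.598 0.298 0.046 0.6 0.299 0.081 1079
now [0.6034 0.1549 0.0349] 177.88 5.08 F [-6.1  0.4  6.8] w 0.0561
```

```bash
python3 -c "
from h import *
a=T(.477,-.025,-15,.058)
plan([(.545,.157,.036,178,3),(.53,.155,.14,178,4),(a[0],a[1],.14,165,7),(a[0],a[1],.042,165,5)])"|sed 's/np.float64//g'
```

```text
now [0.6034 0.1549 0.0349] 177.88 5.08 F [-6.1  0.4  6.8] w 0.0561
xyz [[0.49, -0.0, -0.01], [0.49, -0.0, -0.01], [0.49, 0.0, -0.01]] 
rot [[0, 0, (-0.01)], [0, 0, (-0.01)], [0, 0, (-0.01)]] -> [0.5446 0.157  0.0361] 178.0
xyz [[0.09, -0.02, -0.65], [0.09, -0.02, -0.65], [0.09, -0.02, -0.65], [0.09, -0.02, -0.65]] 
rot [[0, 0, (0.0)], [0, 0, (0.0)], [0, 0, (0.0)], [0, 0, (0.0)]] -> [0.5301 0.1543 0.1401] 178.0
xyz [[0.37, -0.6, 0.0], [0.35, -0.61, 0.0], [0.33, -0.62, 0.0], [0.31, -0.63, 0.0], [0.29, -0.64, 0.0], [0.27, -0.65, 0.0], [0.24, -0.66, 0.0]] 
rot [[0, 0, (0.41)], [0, 0, (0.41)], [0, 0, (0.41)], [0, 0, (0.41)], [0, 0, (0.41)], [0, 0, (0.41)], [0, 0, (0.41)]] -> [ 0.4209 -0.0094  0.1401] 164.9
xyz [[-0.0, -0.0, 0.49], [-0.0, -0.0, 0.49], [-0.0, -0.0, 0.49], [-0.0, -0.0, 0.49], [-0.0, -0.0, 0.49]] 
rot [[0, 0, (-0.01)], [0, 0, (-0.01)], [0, 0, (-0.01)], [0, 0, (-0.01)], [0, 0, (-0.01)]] -> [ 0.4209 -0.0094  0.0421] 165.1
```

Call:
send_rows:
  claw: [0.34,0.34,0.34,0.34,0.34,0.34,0.34]
  xyz:
    - [0.49,0,0]
    - [0.49,0,0]
    - [0.49,0,-0.02]
    - [0.09,-0.02,-0.65]
    - [0.09,-0.02,-0.65]
    - [0.09,-0.02,-0.65]
    - [0.09,-0.02,-0.65]
  rot:
    - [0,0,0]
    - [0,0,0]
    - [0,0,0]
    - [0,0,0]
    - [0,0,0]
    - [0,0,0]
    - [0,0,0]

```text
t: 5.67
tool_pos: [0.5303, 0.1541, 0.1397]
tool_rot: [-180.0, 0.2, 177.9]
contact_force: [1.0, 1.0, 0.2]
grip_width: 0.0564
finger_force: 0.0
```

Call:
send_rows:
  claw: [0.34,0.34,0.34,0.34,0.34,0.34,0.34,0.34]
  xyz:
    - [0.37,-0.6,0]
    - [0.35,-0.61,0]
    - [0.33,-0.62,0]
    - [0.31,-0.63,0]
    - [0.29,-0.64,0]
    - [0.27,-0.65,0]
    - [0.24,-0.66,0]
    - [0,0,0]
  rot:
    - [0,0,0.41]
    - [0,0,0.41]
    - [0,0,0.41]
    - [0,0,0.41]
    - [0,0,0.41]
    - [0,0,0.41]
    - [0,0,0.41]
    - [0,0,0]

```text
t: 6.33
tool_pos: [0.4182, -0.012, 0.138]
tool_rot: [-179.8, 0.1, 164.5]
contact_force: [0.5, 0.1, -0.1]
grip_width: 0.0565
finger_force: 0.0
```

```bash
python3 -c "
from h import *
q=snap('scene','s4.png')
for t in tins(q):
  if t[0]>.4: print(*t)
p=snap('top','t4.png')
for t in tins(p):
  if t[0]>.4: print(*t)
a=T(.477,-.025,-15,.058)
plan([(a[0],a[1],.042,165,5)])"|sed 's/np.float64//g'
```

```text
0.461 -0.274 0.047 0.463 -0.272 0.08 746
0.476 -0.025 0.047 0.479 -0.025 0.08 834
0.634 -0.384 0.045 0.637 -0.375 0.08 232
0.652 0.039 0.046 0.654 0.039 0.08 1024
0.653 0.152 0.046 0.655 0.153 0.081 1073
0.598 0.298 0.046 0.6 0.299 0.08 1085
0.652 0.155 0.045 0.652 0.155 0.082 621
0.652 0.04 0.045 0.651 0.041 0.082 623
0.597 0.301 0.045 0.597 0.3 0.082 622
0.483 -0.025 0.044 0.495 -0.027 0.081 289
0.461 -0.273 0.045 0.46 -0.272 0.081 644
now [ 0.4206 -0.0099  0.1385] 164.59 6.43 F [ 0.7 -0.1 -1.2] w 0.0564
xyz [[-0.0, 0.0, 0.48], [-0.0, 0.0, 0.48], [-0.0, 0.0, 0.48], [-0.0, 0.0, 0.48], [-0.0, 0.0, 0.48]] 
rot [[0, 0, (-0.02)], [0, 0, (-0.02)], [0, 0, (-0.02)], [0, 0, (-0.02)], [0, 0, (-0.02)]] -> [ 0.4206 -0.0099  0.0425] 165.0
```

View pics/s4.png

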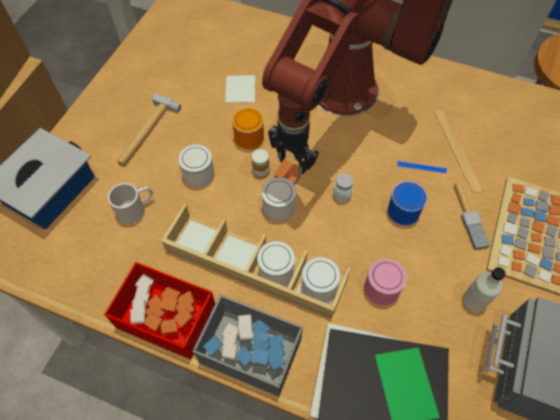

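Tin 1 sits inside its bay (321,278), upright and level with the tin that was already there. The tool is over the gap behind the middle tin (278,195), so I descend.

Call:
send_rows:
  claw: [0.34,0.34,0.34,0.34,0.34,0.34]
  xyz:
    - [0,0,0.48]
    - [0,0,0.48]
    - [0,0,0.48]
    - [0,0,0.48]
    - [0,0,0.48]
    - [0,0,0]
  rot:
    - [0,0,0]
    - [0,0,0]
    - [0,0,0]
    - [0,0,0]
    - [0,0,0]
    - [0,0,0]

```text
t: 6.93
tool_pos: [0.418, -0.0077, 0.0388]
tool_rot: [-180.0, -0.3, 164.8]
contact_force: [-1.6, 0.3, -1.1]
grip_width: 0.0567
finger_force: 0.0
```

```bash
python3 -c "
from h import *
a=T(.485,-.030,-15);b=T(.548,-.071,-15)
plan([(a[0],a[1],.042,165,2),(b[0],b[1],.042,165,8)])"|sed 's/np.float64//g'
```

```text
now [ 0.418  -0.0077  0.0388] 164.81 6.93 F [-1.6  0.3 -1.1] w 0.0567
xyz [[-0.26, -0.05, -0.04], [-0.26, -0.05, -0.04]] 
rot [[0, 0, (-0.02)], [0, 0, (-0.02)]] -> [ 0.437 -0.017  0.042] 165.0
xyz [[-0.22, -0.07, -0.0], [-0.22, -0.07, -0.0], [-0.22, -0.07, -0.0], [-0.22, -0.07, -0.0], [-0.22, -0.07, -0.0], [-0.22, -0.07, -0.0], [-0.22, -0.07, -0.0], [-0.22, -0.07, -0.0]] 
rot [[0, 0, (-0.0)], [0, 0, (-0.0)], [0, 0, (-0.0)], [0, 0, (-0.0)], [0, 0, (-0.0)], [0, 0, (-0.0)], [0, 0, (-0.0)], [0, 0, (-0.0)]] -> [ 0.4992 -0.0569  0.042 ] 165.0
```

Call:
send_rows:
  claw: [0.34,0.34,0.34,0.34,0.34,0.34,0.34,0.34,0.34,0.34]
  xyz:
    - [-0.26,-0.05,0]
    - [-0.26,-0.05,0]
    - [-0.22,-0.07,0]
    - [-0.22,-0.07,0]
    - [-0.22,-0.07,0]
    - [-0.22,-0.07,0]
    - [-0.22,-0.07,0]
    - [-0.22,-0.07,0]
    - [-0.22,-0.07,0]
    - [-0.2,-0.07,0]
  rot:
    - [0,0,0]
    - [0,0,0]
    - [0,0,0]
    - [0,0,0]
    - [0,0,0]
    - [0,0,0]
    - [0,0,0]
    - [0,0,0]
    - [0,0,0]
    - [0,0,0]

```text
t: 7.77
tool_pos: [0.5009, -0.0587, 0.0415]
tool_rot: [180.0, 0.0, 164.7]
contact_force: [-2.5, 2.5, 1.4]
grip_width: 0.0563
finger_force: 0.0
```

```bash
python3 -c "
from h import *
q=snap('scene','s5.png')
for t in tins(q):
  if t[0]>.4: print(*t)
p=snap('top','t5.png')
for t in tins(p):
  if t[0]>.4: print(*t)
plan([(*T(.565,-.070,-8),3),(*T(.648,-.072,-2),9)])"|sed 's/np.float64//g'
```

```text
0.461 -0.273 0.048 0.465 -0.273 0.081 754
0.629 -0.382 0.05 0.637 -0.375 0.081 251
0.539 -0.053 0.064 0.548 -0.068 0.081 925
0.653 0.037 0.046 0.655 0.039 0.08 1027
0.653 0.153 0.046 0.655 0.153 0.08 1074
0.598 0.299 0.046 0.6 0.298 0.08 1080
0.652 0.155 0.045 0.652 0.155 0.082 620
0.652 0.041 0.045 0.651 0.041 0.081 623
0.597 0.301 0.045 0.596 0.3 0.082 619
0.461 -0.272 0.045 0.46 -0.272 0.081 648
now [ 0.5025 -0.0595  0.0421] 164.68 7.87 F [-0.2 -0.9  1.1] w 0.0563
xyz [[-0.11, -0.0, 0.06], [-0.11, -0.0, 0.06], [-0.11, -0.01, 0.06]] 
rot [[0, 0, (-0.53)], [0, 0, (-0.53)], [0, 0, (-0.53)]] -> [ 0.5153 -0.0628  0.0349] 172.0
xyz [[-0.23, 0.01, -0.0], [-0.23, 0.01, -0.0], [-0.23, 0.01, -0.0], [-0.23, 0.0, -0.0], [-0.23, 0.0, -0.0], [-0.23, -0.0, -0.0], [-0.23, -0.0, -0.0], [-0.23, -0.01, -0.0], [-0.23, -0.01, -0.0]] 
rot [[0, 0, (-0.15)], [0, 0, (-0.15)], [0, 0, (-0.15)], [0, 0, (-0.15)], [0, 0, (-0.15)], [0, 0, (-0.15)], [0, 0, (-0.15)], [0, 0, (-0.15)], [0, 0, (-0.15)]] -> [ 0.5978 -0.07    0.0349] 178.2
```

View pics/s5.png

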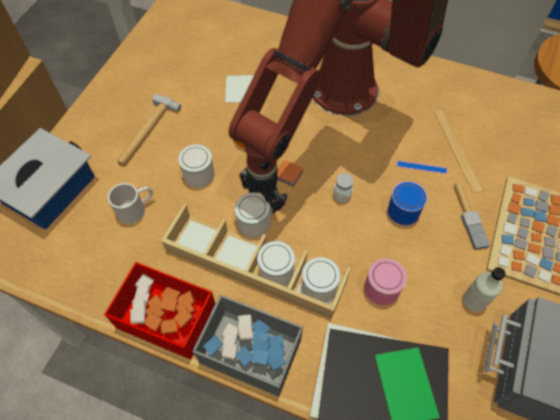

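The middle tin (253,213) is lined up in front of its bay, so I push it in.

Call:
send_rows:
  claw: [0.34,0.34,0.34,0.34,0.34,0.34,0.34,0.34,0.34,0.34]
  xyz:
    - [-0.12,0,0]
    - [-0.12,0,0]
    - [-0.12,-0.01,0]
    - [-0.23,0.01,0]
    - [-0.23,0.01,0]
    - [-0.23,0.01,0]
    - [-0.23,0,0]
    - [-0.23,0,0]
    - [-0.23,0,0]
    - [-0.16,0,0]
  rot:
    - [0,0,-0.53]
    - [0,0,-0.53]
    - [0,0,-0.53]
    - [0,0,-0.2]
    - [0,0,-0.2]
    - [0,0,-0.2]
    - [0,0,-0.2]
    - [0,0,-0.2]
    - [0,0,-0.2]
    - [0,0,-0.1]

```text
t: 8.7
tool_pos: [0.5771, -0.0663, 0.0417]
tool_rot: [-180.0, 0.1, 178.0]
contact_force: [-2.7, 0.5, 1.4]
grip_width: 0.0565
finger_force: 0.0
```

```bash
python3 -c "
from h import *
q=snap('scene','s6.png')
for t in tins(q):
  if t[0]>.4: print(*t)
plan([])"|sed 's/np.float64//g'
```

```text
0.462 -0.276 0.048 0.464 -0.274 0.08 721
0.633 -0.385 0.045 0.638 -0.375 0.081 240
0.606 -0.07 0.063 0.623 -0.068 0.081 1059
0.651 0.039 0.046 0.654 0.039 0.08 1019
0.652 0.153 0.046 0.655 0.153 0.08 1078
0.598 0.298 0.046 0.6 0.298 0.081 1080
now [ 0.5784 -0.0665  0.042 ] 178.03 8.75 F [-0.3  1.   0.1] w 0.0561
```

Call:
send_rows:
  claw: [0.34,0.34,0.34,0.34]
  xyz:
    - [-0.16,-0.01,0]
    - [-0.16,-0.01,0]
    - [-0.16,-0.01,0]
    - [-0.08,0,0]
  rot:
    - [0,0,0]
    - [0,0,0]
    - [0,0,0]
    - [0,0,0]

```text
t: 9.08
tool_pos: [0.5986, -0.0682, 0.0418]
tool_rot: [-180.0, 0.0, 178.0]
contact_force: [-5.7, -0.3, 4.9]
grip_width: 0.0564
finger_force: 0.0
```

```bash
python3 -c "
from h import *
q=snap('scene','s7.png')
for t in tins(q):
  if t[0]>.6: print(*t)
a=T(.461,-.274,40,.062)
plan([(.54,-.066,.042,180,3),(.52,-.07,.14,184,4),(a[0],a[1],.14,220,9),(a[0],a[1],.042,220,5)])"|sed 's/np.float64//g'
```

```text
0.63 -0.383 0.049 0.636 -0.375 0.081 236
0.632 -0.076 0.062 0.645 -0.069 0.08 1064
0.652 0.037 0.046 0.654 0.039 0.08 1019
0.652 0.153 0.046 0.654 0.154 0.081 1071
now [ 0.5992 -0.0683  0.0419] 177.97 9.13 F [-2.4 -0.7  1.6] w 0.0561
xyz [[0.49, 0.0, -0.0], [0.49, 0.01, -0.0], [0.49, 0.01, -0.0]] 
rot [[0, 0, (-0.15)], [0, 0, (-0.15)], [0, 0, (-0.15)]] -> [ 0.5404 -0.0661  0.0419] 180.0
xyz [[0.13, -0.02, -0.61], [0.13, -0.02, -0.61], [0.13, -0.02, -0.61], [0.13, -0.02, -0.61]] 
rot [[0, 0, (-0.22)], [0, 0, (-0.22)], [0, 0, (-0.22)], [0, 0, (-0.22)]] -> [ 0.5197 -0.0699  0.1395] 184.1
xyz [[0.34, -0.66, -0.0], [0.39, -0.63, -0.0], [0.43, -0.6, -0.0], [0.47, -0.57, -0.0], [0.51, -0.54, -0.0], [0.55, -0.5, -0.0], [0.58, -0.46, -0.0], [0.61, -0.42, -0.0], [0.64, -0.38, -0.0]] 
rot [[0, 0, (-0.87)], [0, 0, (-0.87)], [0, 0, (-0.87)], [0, 0, (-0.87)], [0, 0, (-0.87)], [0, 0, (-0.87)], [0, 0, (-0.87)], [0, 0, (-0.87)], [0, 0, (-0.87)]] -> [ 0.4133 -0.3147  0.1395] 220.0
xyz [[-0.0, 0.0, 0.49], [-0.0, 0.0, 0.49], [-0.0, 0.0, 0.49], [-0.0, 0.0, 0.49], [-0.0, 0.0, 0.49]] 
rot [[0, 0, (-0.0)], [0, 0, (-0.0)], [0, 0, (-0.0)], [0, 0, (-0.0)], [0, 0, (-0.0)]] -> [ 0.4133 -0.3147  0.0415] 220.0
```

The wrist joint limits the tool yaw to about 199° near tin 3. I'll start at yaw 197 with a wider notch, and turn further as joint 1 comes round.

```bash
python3 -c "
from h import *
a=T(.461,-.274,17,.060)
plan([(.54,-.066,.042,180,3),(.52,-.07,.14,182,4),(a[0],a[1],.14,197,9),(a[0],a[1],.042,197,5)])"|sed 's/np.float64//g'|grep -v now|tail -5
```

```text
rot [[0, 0, (-0.11)], [0, 0, (-0.11)], [0, 0, (-0.11)], [0, 0, (-0.11)]] -> [ 0.5196 -0.0696  0.1395] 182.1
xyz [[0.34, -0.6, -0.0], [0.36, -0.59, -0.0], [0.38, -0.58, -0.0], [0.4, -0.57, -0.0], [0.41, -0.56, -0.0], [0.43, -0.55, -0.0], [0.44, -0.54, -0.0], [0.46, -0.52, -0.0], [0.47, -0.51, -0.0]] 
rot [[0, 0, (-0.36)], [0, 0, (-0.36)], [0, 0, (-0.36)], [0, 0, (-0.36)], [0, 0, (-0.36)], [0, 0, (-0.36)], [0, 0, (-0.36)], [0, 0, (-0.36)], [0, 0, (-0.36)]] -> [ 0.4037 -0.291   0.1395] 196.9
xyz [[0.0, -0.0, 0.49], [0.0, -0.0, 0.49], [0.0, -0.0, 0.49], [0.0, -0.0, 0.49], [0.0, -0.0, 0.49]] 
rot [[0, 0, (-0.0)], [0, 0, (-0.0)], [0, 0, (-0.0)], [0, 0, (-0.0)], [0, 0, (-0.0)]] -> [ 0.4037 -0.291   0.0415] 196.9
```

Call:
send_rows:
  claw: [0.34,0.34,0.34,0.34,0.34,0.34,0.34]
  xyz:
    - [0.49,0,0]
    - [0.49,0.01,0]
    - [0.49,0.01,0]
    - [0.13,-0.02,-0.61]
    - [0.13,-0.02,-0.61]
    - [0.13,-0.02,-0.61]
    - [0.13,-0.02,-0.61]
  rot:
    - [0,0,-0.15]
    - [0,0,-0.15]
    - [0,0,-0.15]
    - [0,0,-0.1]
    - [0,0,-0.1]
    - [0,0,-0.1]
    - [0,0,-0.1]

```text
t: 9.72
tool_pos: [0.5191, -0.0697, 0.1404]
tool_rot: [-180.0, 0.2, -178.1]
contact_force: [-0.1, 0.1, -0.0]
grip_width: 0.0563
finger_force: 0.0
```

Call:
send_rows:
  claw: [0.25,0.25,0.25,0.25,0.25,0.25,0.25,0.25,0.25,0.25]
  xyz:
    - [0.34,-0.6,0]
    - [0.36,-0.59,0]
    - [0.38,-0.58,0]
    - [0.4,-0.57,0]
    - [0.41,-0.56,0]
    - [0.43,-0.55,0]
    - [0.44,-0.54,0]
    - [0.46,-0.52,0]
    - [0.47,-0.51,0]
    - [0,0,0]
  rot:
    - [0,0,-0.36]
    - [0,0,-0.36]
    - [0,0,-0.36]
    - [0,0,-0.36]
    - [0,0,-0.36]
    - [0,0,-0.36]
    - [0,0,-0.36]
    - [0,0,-0.36]
    - [0,0,-0.36]
    - [0,0,0]

```text
t: 10.55
tool_pos: [0.4082, -0.2872, 0.1398]
tool_rot: [-179.3, -0.6, -164.3]
contact_force: [0.8, -0.8, 0.3]
grip_width: 0.0637
finger_force: 0.0
```

```bash
python3 -c "
from h import *
q=snap('scene','s8.png')
for t in tins(q):
  if t[0]>.4: print(*t)
p=snap('top','t8.png')
for t in tins(p):
  if t[0]>.4: print(*t)
print(bot.read_state()['joint_positions'])
a=T(.461,-.274,17,.060)
plan([(a[0],a[1],.042,197,5)])"|sed 's/np.float64//g'
```

```text
0.462 -0.275 0.047 0.463 -0.272 0.08 748
0.63 -0.384 0.047 0.636 -0.373 0.081 241
0.647 -0.07 0.046 0.648 -0.069 0.08 978
0.652 0.039 0.046 0.654 0.039 0.08 1025
0.652 0.153 0.046 0.655 0.154 0.08 1076
0.597 0.299 0.046 0.6 0.299 0.08 1080
0.653 0.155 0.045 0.652 0.155 0.082 619
0.652 0.041 0.045 0.651 0.041 0.082 623
0.646 -0.068 0.045 0.646 -0.068 0.081 622
0.598 0.301 0.045 0.596 0.301 0.082 623
0.461 -0.272 0.045 0.466 -0.267 0.081 561
[ -42.42983473    4.09465027  114.51836125   -0.8983802    61.26329396
 -147.90329524]
now [ 0.4086 -0.2841  0.1393] -164.1 10.65 F [ 1.   0.3 -0.1] w 0.064
xyz [[0.03, -0.03, 0.49], [0.03, -0.03, 0.49], [0.03, -0.03, 0.49], [0.03, -0.03, 0.49], [0.03, -0.03, 0.49]] 
rot [[0, 0, (-0.05)], [0, 0, (-0.05)], [0, 0, (-0.05)], [0, 0, (-0.05)], [0, 0, (-0.05)]] -> [ 0.4046 -0.2915  0.0413] -163.0
```

View pics/s8.png

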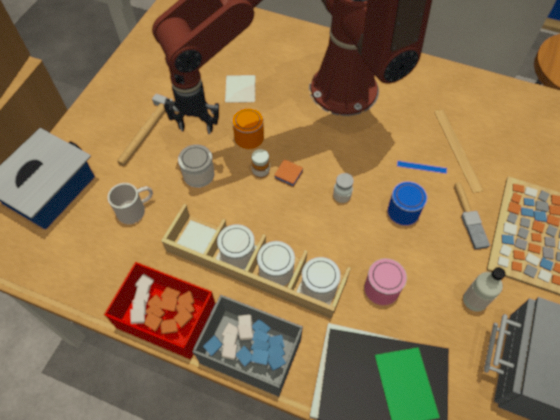

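The middle tin is well inside its bay (236,243). Joint 6 is at its limit, so I plan to flip the tool half a turn and have better push angles for tin 3. First I check the camera height for clearance.

Call:
send_rows:
  claw: [0.34,0.34,0.34,0.34,0.34,0.34,0.34,0.34,0.34,0.34]
  xyz:
    - [0,0,-0.3]
    - [0,0,-0.3]
    - [0,0,0]
    - [0,0,0]
    - [0,0,0]
    - [0,0,0]
    - [0,0,0]
    - [0,0,0]
    - [0,0,0]
    - [0,0,0]
  rot:
    - [0,0,1]
    - [0,0,1]
    - [0,0,1]
    - [0,0,1]
    - [0,0,1]
    - [0,0,1]
    - [0,0,1]
    - [0,0,1]
    - [0,0,1]
    - [0,0,1]

```text
t: 11.48
tool_pos: [0.4092, -0.2818, 0.1629]
tool_rot: [-179.2, -0.1, 150.0]
contact_force: [-1.0, -0.1, -0.1]
grip_width: 0.0565
finger_force: 0.0
```

Call:
send_rows:
  claw: [0.34,0.34,0.34,0.34,0.34,0.34,0.34,0.34,0.34,0.34]
  xyz:
    - [0,0,0]
    - [0,0,0]
    - [0,0,0]
    - [0,0,0]
    - [0,0,0]
    - [0,0,0]
    - [0,0,0]
    - [0,0,0]
    - [0,0,0]
    - [0,0,0]
  rot:
    - [0,0,1]
    - [0,0,1]
    - [0,0,1]
    - [0,0,1]
    - [0,0,1]
    - [0,0,1]
    - [0,0,1]
    - [0,0,1]
    - [0,0,1]
    - [0,0,1]

```text
t: 12.32
tool_pos: [0.4092, -0.2818, 0.1629]
tool_rot: [-179.4, 0.5, 104.2]
contact_force: [1.4, 0.8, 0.4]
grip_width: 0.0562
finger_force: 0.0
```

Call:
send_rows:
  claw: [0.34,0.34,0.34,0.34,0.34,0.34,0.34,0.34,0.34,0.34]
  xyz:
    - [0,0,0]
    - [0,0,0]
    - [0,0,0]
    - [0,0,0]
    - [0,0,0]
    - [0,0,0]
    - [0,0,0]
    - [0,0,0]
    - [0,0,0]
    - [0,0,0]
  rot:
    - [0,0,1]
    - [0,0,1]
    - [0,0,1]
    - [0,0,1]
    - [0,0,1]
    - [0,0,1]
    - [0,0,1]
    - [0,0,1]
    - [0,0,1]
    - [0,0,0.8]

```text
t: 13.15
tool_pos: [0.4093, -0.2818, 0.1629]
tool_rot: [-179.9, 0.8, 59.3]
contact_force: [-0.7, -0.1, 0.2]
grip_width: 0.0563
finger_force: 0.0
```

```bash
python3 -c "
from h import *
p=bot.read_camera('wrist'); s=bot.read_state()
print(np.array(p['extrinsics'])[:3,3],s['tool_pos'],s['tool_rot'],s['joint_positions'])
a=T(.461,-.273,42,.062)
plan([(a[0],a[1],.14,42,5),(a[0],a[1],.042,42,5)])"|sed 's/np.float64//g'
```

```text
[ 0.4493272  -0.21412402  0.28739359] [ 0.40920997 -0.28182731  0.16285257] [-179.88908778    0.78294261   59.21882881] [-42.1933943    2.1437164  113.68627204  -0.87736168  64.12645126
 -11.02889058]
now [ 0.4092 -0.2818  0.1629] 59.22 13.2 F [ 0.2 -0.3 -0. ] w 0.0563
xyz [[-0.13, 0.11, 0.11], [-0.12, 0.12, 0.11], [-0.11, 0.12, 0.11], [-0.1, 0.13, 0.11], [-0.1, 0.13, 0.11]] 
rot [[0, 0, (0.75)], [0, 0, (0.75)], [0, 0, (0.75)], [0, 0, (0.75)], [0, 0, (0.75)]] -> [ 0.4149 -0.3146  0.1409] 42.0
xyz [[0.0, -0.0, 0.49], [0.0, -0.0, 0.49], [0.0, -0.0, 0.49], [0.0, -0.0, 0.49], [0.0, -0.0, 0.49]] 
rot [[0, 0, (0.0)], [0, 0, (0.0)], [0, 0, (0.0)], [0, 0, (0.0)], [0, 0, (0.0)]] -> [ 0.4149 -0.3146  0.0429] 42.0
```

Call:
send_rows:
  claw: [0.34,0.34,0.34,0.34,0.34,0.34]
  xyz:
    - [0,0,0]
    - [-0.13,0.11,0.11]
    - [-0.12,0.12,0.11]
    - [-0.11,0.12,0.11]
    - [-0.1,0.13,0.11]
    - [-0.1,0.13,0.11]
  rot:
    - [0,0.17,0]
    - [0,0,0.75]
    - [0,0,0.75]
    - [0,0,0.75]
    - [0,0,0.75]
    - [0,0,0.75]

```text
t: 13.7
tool_pos: [0.4146, -0.3156, 0.1407]
tool_rot: [-179.9, 0.0, 42.2]
contact_force: [0.5, 0.1, 0.0]
grip_width: 0.056
finger_force: 0.0
```

Call:
send_rows:
  claw: [0.34,0.34,0.34,0.34,0.34,0.34]
  xyz:
    - [0,0,0.49]
    - [0,0,0.49]
    - [0,0,0.49]
    - [0,0,0.49]
    - [0,0,0.49]
    - [0,0,0]
  rot:
    - [0,0,0]
    - [0,0,0]
    - [0,0,0]
    - [0,0,0]
    - [0,0,0]
    - [0,0,0]

```text
t: 14.2
tool_pos: [0.4114, -0.3127, 0.0389]
tool_rot: [-179.4, 0.1, 42.3]
contact_force: [-0.9, 1.4, -0.9]
grip_width: 0.0564
finger_force: 0.0
```

```bash
python3 -c "
from h import *
b=T(.535,-.186,42)
plan([(b[0],b[1],.042,42,10)])"|sed 's/np.float64//g'
```

```text
now [ 0.4114 -0.3127  0.0389] 42.32 14.2 F [-0.9  1.4 -0.9] w 0.0564
xyz [[0.32, -0.03, -0.01], [0.32, -0.03, -0.01], [0.32, -0.03, -0.01], [0.32, -0.03, -0.01], [0.32, -0.03, -0.01], [0.32, -0.03, -0.01], [0.32, -0.03, -0.01], [0.32, -0.03, -0.01], [0.32, -0.03, -0.01], [0.32, -0.03, -0.01]] 
rot [[0, 0, (0.01)], [0, 0, (0.01)], [0, 0, (0.01)], [0, 0, (0.01)], [0, 0, (0.01)], [0, 0, (0.01)], [0, 0, (0.01)], [0, 0, (0.01)], [0, 0, (0.01)], [0, 0, (0.01)]] -> [ 0.4983 -0.2179  0.0429] 41.9
```

Call:
send_rows:
  claw: [0.34,0.34,0.34,0.34,0.34,0.34,0.34,0.34,0.34,0.34]
  xyz:
    - [0.25,-0.02,0]
    - [0.25,-0.03,-0.01]
    - [0.3,-0.03,-0.01]
    - [0.3,-0.03,-0.01]
    - [0.3,-0.03,-0.01]
    - [0.3,-0.03,-0.01]
    - [0.3,-0.03,0]
    - [0.3,-0.03,0]
    - [0.25,-0.03,0]
    - [0.2,-0.02,0]
  rot:
    - [0,0,0]
    - [0,0,0]
    - [0,0,0]
    - [0,0,0]
    - [0,0,0]
    - [0,0,0]
    - [0,0,0]
    - [0,0,0]
    - [0,0,0]
    - [0,0,0]

```text
t: 15.03
tool_pos: [0.4885, -0.2325, 0.0448]
tool_rot: [-179.9, 0.1, 42.2]
contact_force: [-1.7, -2.5, 1.1]
grip_width: 0.0566
finger_force: 0.1
```

```bash
python3 -c "
from h import *
q=snap('scene','s9.png')
for t in tins(q):
  if t[0]>.4: print(*t)
p=snap('top','t9.png')
for t in tins(p):
  if t[0]>.4: print(*t)
plan([])"|sed 's/np.float64//g'
```

```text
0.512 -0.213 0.063 0.523 -0.202 0.081 938
0.645 -0.069 0.046 0.648 -0.069 0.08 975
0.653 0.038 0.047 0.654 0.039 0.081 1020
0.651 0.153 0.046 0.654 0.154 0.08 1079
0.598 0.298 0.046 0.6 0.299 0.08 1078
0.653 0.155 0.045 0.652 0.155 0.082 618
0.652 0.041 0.045 0.651 0.041 0.081 619
0.646 -0.068 0.045 0.646 -0.069 0.081 622
0.598 0.301 0.045 0.597 0.3 0.082 618
0.525 -0.198 0.044 0.532 -0.183 0.081 358
now [ 0.4889 -0.2322  0.0448] 42.26 15.13 F [-0.7  0.4 -0.4] w 0.0565
```

View pics/s9.png

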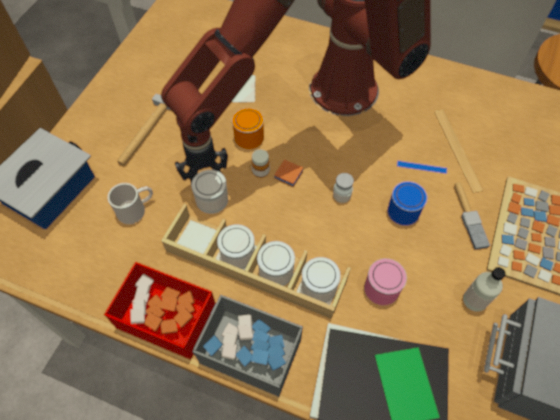

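Tin 3 is at (209,190), centre (0.526, −0.198), upright. I push about 26 mm more along 42°, then back off, turn square to the bay and look.

```bash
python3 -c "
from h import *
g=lambda x,y,a,d:(*T(x,y,a,d)[:2],.043,a)
plan([(*g(.547,-.1805,42,.05),3),(*g(.547,-.1805,42,.075),2),(*g(.547,-.1805,20,.082),5),(*g(.547,-.1805,-2,.07),5)])"|sed 's/np.float64//g'
```

```text
now [ 0.4889 -0.2322  0.0448] 42.26 15.13 F [-0.7  0.4 -0.4] w 0.0565
xyz [[0.23, 0.0, 0.01], [0.23, 0.0, 0.01], [0.23, 0.0, 0.01]] 
rot [[0, 0, (0.02)], [0, 0, (0.02)], [0, 0, (0.02)]] -> [ 0.5094 -0.2137  0.0436] 42.0
xyz [[-0.31, 0.01, 0.01], [-0.31, 0.01, 0.01]] 
rot [[0, 0, (-0.0)], [0, 0, (-0.0)]] -> [ 0.4915 -0.2309  0.0428] 42.0
xyz [[-0.01, -0.15, -0.0], [-0.02, -0.15, -0.0], [-0.03, -0.15, -0.0], [-0.04, -0.15, -0.0], [-0.05, -0.15, -0.0]] 
rot [[0, 0, (0.96)], [0, 0, (0.96)], [0, 0, (0.96)], [0, 0, (0.96)], [0, 0, (0.96)]] -> [ 0.47   -0.2089  0.0428] 20.0
xyz [[0.09, -0.13, -0.0], [0.08, -0.14, -0.0], [0.06, -0.14, -0.0], [0.05, -0.15, -0.0], [0.04, -0.15, -0.0]] 
rot [[0, 0, (0.96)], [0, 0, (0.96)], [0, 0, (0.96)], [0, 0, (0.96)], [0, 0, (0.96)]] -> [ 0.4771 -0.1783  0.0428] -2.0
```

Call:
send_rows:
  claw: [0.34,0.34,0.34,0.34,0.34]
  xyz:
    - [0.23,0,0.01]
    - [0.23,0,0.01]
    - [0.23,0,0.01]
    - [-0.31,0.01,0]
    - [-0.31,0.01,0]
  rot:
    - [0,0,0]
    - [0,0,0]
    - [0,0,0]
    - [0,0,0]
    - [0,0,0]

```text
t: 15.55
tool_pos: [0.4903, -0.2324, 0.0435]
tool_rot: [-179.9, 0.1, 42.3]
contact_force: [-0.3, -0.5, -0.4]
grip_width: 0.0563
finger_force: 0.0
```

Call:
send_rows:
  claw: [0.34,0.34,0.34,0.34,0.34,0.34,0.34,0.34,0.34,0.34]
  xyz:
    - [-0.01,-0.15,0]
    - [-0.02,-0.15,0]
    - [-0.03,-0.15,0]
    - [-0.04,-0.15,0]
    - [-0.05,-0.15,0]
    - [0.09,-0.13,0]
    - [0.08,-0.14,0]
    - [0.06,-0.14,0]
    - [0.05,-0.15,0]
    - [0.04,-0.15,0]
  rot:
    - [0,0,0.96]
    - [0,0,0.96]
    - [0,0,0.96]
    - [0,0,0.96]
    - [0,0,0.96]
    - [0,0,0.96]
    - [0,0,0.96]
    - [0,0,0.96]
    - [0,0,0.96]
    - [0,0,0.96]

```text
t: 16.38
tool_pos: [0.4743, -0.1803, 0.0431]
tool_rot: [-179.9, 0.2, -2.1]
contact_force: [0.2, -0.6, 0.1]
grip_width: 0.0564
finger_force: 0.0
```

```bash
python3 -c "
from h import *
q=snap('scene','s10.png')
for t in tins(q):
  if t[0]>.4 and t[1]<0: print(*t)
p=snap('top','t10.png')
for t in tins(p):
  if t[0]>.4 and t[1]<0: print(*t)
g=lambda x,y,a,d:(*T(x,y,a,d)[:2],.042,a)
plan([(*g(.547,-.1805,-2,.05),2),(*g(.646,-.184,-2,.05),10)])"|sed 's/np.float64//g'
```

```text
0.544 -0.185 0.046 0.547 -0.183 0.081 840
0.633 -0.383 0.046 0.638 -0.374 0.081 240
0.645 -0.07 0.046 0.648 -0.069 0.08 976
0.646 -0.068 0.045 0.646 -0.069 0.081 623
0.546 -0.182 0.044 0.566 -0.165 0.081 218
now [ 0.4743 -0.1798  0.0431] -1.85 16.48 F [ 0.1 -0.5  0.2] w 0.0559
xyz [[0.28, -0.02, 0.01], [0.28, -0.02, 0.01]] 
rot [[0, 0, (0.02)], [0, 0, (0.02)]] -> [ 0.4968 -0.1789  0.0423] -2.0
xyz [[0.25, -0.0, 0.0], [0.25, -0.0, 0.0], [0.25, -0.0, 0.0], [0.25, -0.0, 0.0], [0.25, -0.0, 0.0], [0.25, -0.0, 0.0], [0.25, -0.0, 0.0], [0.25, -0.0, 0.0], [0.25, -0.0, 0.0], [0.25, -0.0, 0.0]] 
rot [[0, 0, (-0.0)], [0, 0, (-0.0)], [0, 0, (-0.0)], [0, 0, (-0.0)], [0, 0, (-0.0)], [0, 0, (-0.0)], [0, 0, (-0.0)], [0, 0, (-0.0)], [0, 0, (-0.0)], [0, 0, (-0.0)]] -> [ 0.5967 -0.1825  0.0423] -2.0
```

Call:
send_rows:
  claw: [0.34,0.34,0.34,0.34,0.34,0.34,0.34,0.34,0.34,0.34]
  xyz:
    - [0.26,-0.02,0.01]
    - [0.26,-0.02,0.01]
    - [0.25,0,0]
    - [0.25,0,0]
    - [0.25,0,0]
    - [0.25,0,0]
    - [0.25,0,0]
    - [0.25,0,0]
    - [0.25,0,0]
    - [0.2,0,0]
  rot:
    - [0,0,0]
    - [0,0,0]
    - [0,0,0]
    - [0,0,0]
    - [0,0,0]
    - [0,0,0]
    - [0,0,0]
    - [0,0,0]
    - [0,0,0]
    - [0,0,0]

```text
t: 17.32
tool_pos: [0.5759, -0.1813, 0.0425]
tool_rot: [-180.0, 0.1, -1.8]
contact_force: [-4.1, 0.3, 2.1]
grip_width: 0.0565
finger_force: 0.0
```

```bash
python3 -c "
from h import *
q=snap('scene','s11.png')
for t in tins(q):
  if t[0]>.4 and t[1]<0: print(*t)
g=lambda x,y,a,d:(*T(x,y,a,d)[:2],.042,a)
plan([])"|sed 's/np.float64//g'
```

```text
0.631 -0.383 0.048 0.639 -0.374 0.081 240
0.609 -0.171 0.063 0.623 -0.18 0.08 967
0.647 -0.071 0.047 0.648 -0.069 0.08 972
now [ 0.5777 -0.1816  0.0429] -1.79 17.37 F [-0.8 -0.1  0.7] w 0.0565
```

Call:
send_rows:
  claw: [0.34,0.34,0.34,0.34]
  xyz:
    - [0.15,0,0]
    - [0.15,0,0]
    - [0.14,0,0]
    - [0.06,0,0]
  rot:
    - [0,0,0]
    - [0,0,0]
    - [0,0,0]
    - [0,0,0]

```text
t: 17.7
tool_pos: [0.5951, -0.1821, 0.0427]
tool_rot: [-180.0, 0.2, -1.8]
contact_force: [-5.4, 0.8, 5.2]
grip_width: 0.0564
finger_force: 0.0
```

Call:
send_rows:
  claw: [0.34,0.34,0.34,0.34,0.34,0.34,0.34,0.34,0.34,0.34]
  xyz:
    - [0,0,0]
    - [-0.4,0,0]
    - [-0.5,0,0]
    - [-0.5,0,0]
    - [-0.2,0,-0.6]
    - [-0.2,0,-0.7]
    - [-0.2,0,-0.7]
    - [-0.3,0,-0.5]
    - [-0.4,0,0]
    - [0,0,0]
  rot:
    - [0,0,0]
    - [0,0,0]
    - [0,0,0]
    - [0,0,0]
    - [0,0,0]
    - [0,0,0]
    - [0,0,0]
    - [0,0,0]
    - [0,0,0]
    - [0,0,0]

```text
t: 18.53
tool_pos: [0.487, -0.1791, 0.1447]
tool_rot: [179.9, -0.1, -1.9]
contact_force: [-0.2, -0.4, -1.3]
grip_width: 0.0562
finger_force: 0.0
```

```bash
python3 -c "
from h import *
q=snap('scene','s12.png')
for t in tins(q): print(*t)
p=snap('top','t12.png')
for t in tins(p): print(*t)
for n in ['jar_a','jar_b','tiles']:
    print(n,[(np.round(d['point'],3).tolist(),round(d['p'],2)) for d in bot.tip_of(q,n)[:2]])
plan([])"|sed 's/np.float64//g'
```

```text
0.29 -0.2 0.049 0.291 -0.195 0.081 650
0.378 0.12 0.024 0.379 0.12 0.078 202
0.632 -0.384 0.046 0.637 -0.379 0.081 236
0.362 0.289 0.047 0.365 0.29 0.08 842
0.642 -0.183 0.046 0.644 -0.182 0.08 928
0.646 -0.07 0.047 0.648 -0.069 0.08 976
0.652 0.039 0.046 0.655 0.039 0.08 1020
0.652 0.152 0.046 0.655 0.154 0.081 1079
0.597 0.299 0.046 0.6 0.299 0.08 1079
0.653 0.155 0.045 0.652 0.155 0.082 618
0.652 0.041 0.045 0.652 0.041 0.081 619
0.647 -0.068 0.045 0.646 -0.069 0.081 627
0.642 -0.182 0.045 0.642 -0.179 0.081 619
0.597 0.301 0.045 0.598 0.3 0.082 623
0.362 0.292 0.045 0.362 0.29 0.082 633
0.377 0.122 0.022 0.377 0.121 0.079 158
jar_a [([0.377, 0.124, 0.001], 0.7), ([0.383, -0.118, 0.001], 0.69)]
jar_b [([0.377, 0.124, 0.001], 0.7), ([0.383, -0.118, 0.001], 0.69)]
tiles [([0.368, -0.04, -0.001], 0.66)]
now [ 0.4872 -0.1785  0.1419] -1.81 18.78 F [-0.4  0.1 -1. ] w 0.0563
```

View pics/s12.png

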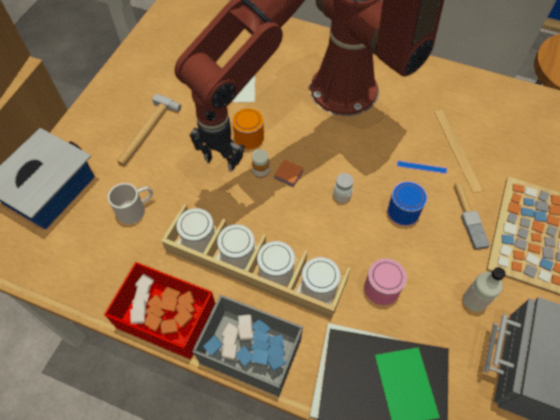

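All three tins stand upright in their own bays, each with its centre about 4–5 mm short of the bay origin and inside the −12 to +8 mm window. The jars, tiles and look-alikes are where they were, and the tool is clear, so I hand in.

```bash
python3 -c "
from station import bot
print(bot.finish_job())"
```

```text
the job is handed in; nothing more can be done
None
```

All three grout tins are upright in their own bays, each about 7 mm inside the front edges by camera measurement; the job is handed in at about 19 s, and the verdict was not shown.

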